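Tighten the clamp screw with the big hex key

TASK

Take the T-handled hex key with the red handle out of the wooden stand, push it fully home into the socket of the dark steel screw on the yellow shaft clamp, and only then turn it clockwise (seen from above) until the screw comes up against its stop. Leave the key standing in the screw and let go; leave the small blue key in the stand.

Things in the scene. Friction and masses are not known exactly. Their poses are not given: they have to be found in the camera images.
- red_key_grip (a point): Centre of the big T key's red bar handle: 84 mm long (x), 22 thick (y, grip across), 30 high (z up). Hex shank, 19 mm across flats (flats facing +x/-x), runs down to a tip 127 mm below, last 10 mm tapered. A collar 50 mm above the tip rests on the fixed wooden stand (190x64x60 mm, two round bores 120 mm apart, either key in either): tip 10 mm, handle centre 137 mm above the table. 0.35 kg.
- blue_key_grip (a point): Centre of the handle of the small hex key with the blue handle (bar 64 x 18 x 30 mm, x along the bar), standing in the stand's other bore at the same height as the red one. Its 11 mm shank is too thin for the screw; it stays where it is.
- screw_socket (a point): Centre of socket mouth, top of the dark steel screw head (46 mm wide) on the fixed yellow clamp, 74 mm above the table. z up; turns with it; white rim mark at +x. Countersunk from 37 mm over the top 8 mm to a hex 21 mm across flats, flats facing +x/-x: key fits every 60 deg, play 1 mm and 13 deg each way. Floor 30 mm below the mouth: key home = handle centre 97 mm above. Not the grey clamp.
- screw (a joint): Angle of the yellow clamp's screw in rad, growing clockwise as seen from above. It starts between 0 and 0.25 and has a hard stop at 0.85; turn the key some 0.4 rad past that for its play. It turns with friction of about 0.12 N m and stays where it is left.
Mind the look-alikes: they are no part of the job. What is shaped like the part that bears red_key_grip but green or turquoise is not meant.

How it is judged:
By the outcome, as a careful person would: the job done as asked, in the order asked, and still so for the second after the job is handed in, with the robot touching nothing.
It also fails if it takes over 48 s, if anything falls off the work surface, if the arm or the gripper's body presses on something with over 40 N, if the wrist force passes 120 N, or if a joint passes its speed limit or range.

ROBOT

A 7-joint arm with a two-finger parallel gripper is mounted at the origin on the work surface. World frame = base frame: x ahead of the robot, y to its left, z up, the work surface at z = 0. Lengths are in m, angles in rad, forces in N, time in s.
With the tool pointing down it reaches from about 0.4 to 0.9 m from the base axis. Payload 5.6 kg.
Tool frame: the origin (TCP) lies at the very end of the fingers, on their centre line; the grasp point (between the pads) lies behind it (r.pinch_z is the z of the grasp point in the tool frame, in m); z points along the fingers, y is the direction in which the jaws open and shut (so a half turn about z gives the same grasp; the last joint's range is limited). The gripper opens to 92 mm and grips with 3 to 60 N. Pads are 20 mm wide; open, the fingers measure 128 mm over their backs; the gripper's body (75 mm by 189 mm) begins 69 mm behind the grasp point.
Start: joints at [-1.254, 0.468, -0.012, 1.603, 0.006, 1.071, -0.056], TCP at [0.229, 0.608, 0.175] pointing down, gripper open.
Joint ranges: [-2.53, 2.53], [-0.31, 2.02], [-1.57, 1.55], [0.28, 2.44], [-1.29, 4.43], [0.15, 1.84], [-2.92, 2.92]. Speed limits (rad/s): [2.57, 2.57, 3.14, 3.14, 3.14, 3.14, 3.14].

INTERFACE

Orientations are given as a unit quaternion [x, y, z, w].
In Python, from rig import r gives the robot as it stands.
- The arm moves only by the shell command python3 -m handwheel 'ROWS' [FORCE]. ROWS is text: rows parted by semicolons, each of 7 numbers parted by spaces: the turn, a rotation vector about the tool's x, y, z in degrees, then the shift along the tool's x, y, z in cm, then the closure in counts, from 0 (fully open) to 255 (shut). In form: rx ry rz x y z claw; .... A call has 1 to 10 rows; each row shifts and turns the pose as measured when the row begins, along the tool's axes as they then stand; what a row does not reach is not made up. A row lasts 1/10 s, in which the tool goes at most 50 mm and 8.59 degrees, less where a joint would pass 70% of its speed; a pose out of reach is approached as far as the arm can. A call with a gripper value outside its range is refused whole. The fingers move at their own pace and stop on an object; FORCE is the grip in N (left out, the last holds). Time passes only in rows, so rows that do not move let the fingers close. It gives the time, the measured TCP pose, the force and the opening at its end, in the units of the state.
- r.get_state(): the state, without advancing time (a new reading comes with each control period).
- r.capture(name): name is "scene" or "top" or "wrist"; returns a dict with "frame" (420x560x3 uint8, red, green, blue), "depth" (420x560 float32, m along the optical axis (not along the pixel's ray), 0 where there is no reading), "K" (3x3 intrinsics, pixels), "R" (3x3) and "t" (3): a world point X has camera coordinates R X + t. Camera axes: x right, y down, z forward; pixel columns grow to the right and rows downward; lengths in m; the calibration is good to about 2 mm. A picture is of the moment at which its call begins.
- r.job_done(): hands the job in, once; it reports no verdict.
Trained networks look in the newest picture that a camera, given by its name, has taken for a name from the list of things; names that differ only in an ending like _2 or _b are one class to them, and where a whole thing is asked for, a point or a joint stands for the part that bears it (a point fixed in the world has none). Each returns a list of dicts, best first, with "p" (0 to 1); they miss things now and then, are a little off and sometimes report something else, mostly with a low value. They report only what shows in the picture. A call takes as long as a camera call. They do not tell look-alikes from the thing itself.
- r.outline_of(target, camera): "mask" (420x560 bool, what is visible of it) and "bbox" ([centre column, centre row, width, height] in pixels, round what is visible of it).
The state is a dict: "clock": time; "joint_positions": joint angles; "qd": joint speeds; "joint_efforts": joint torques, N m; "tool_pos": TCP position; "ee_rot": TCP orientation; "force": force on the tool from outside, world axes, zero at the start; "torque": the same for the moment, N m; "gripper_width": finger opening in m.
Only numpy, scipy, OpenCV 4.12 (cv2) and the standard library are available. Lean on these libraries where they do the work, as an engineer would, in place of code of your own. Each camera call takes 0.05 s, during which the arm holds its last target. There are 200 camera calls.

## Working session

There is one attempt and no reset: what is moved stays moved. The work goes in short steps, Python scripts to look and compute and a shell command to move; the robot and the scene stay as the last step left them, time stands still between calls to the robot, and variables do not carry over. Pictures are saved under pics/ and viewed, about 8 in all and at most 12, crops included, and the job is handed in when it is done.

```bash
mkdir -p pics; ls; cat > h.py <<'E'
import numpy as np, cv2
from rig import r
def world(c,mask):
    v,u=np.nonzero(mask&(c["depth"]>0)); d=c["depth"][v,u]
    P=np.linalg.inv(c["K"])@np.vstack([u*d,v*d,d])
    return (c["R"].T@(P-np.array(c["t"]).reshape(3,1))).T
E
python3 - <<'E'
from h import *
s=r.get_state(); print(s, r.pinch_z)
for n in ["top","scene"]:
    c=r.capture(n); cv2.imwrite(f"pics/{n}0.png",c["frame"][:,:,::-1]); np.savez(f"{n}0.npz",**c)
    for t in ["red_key_grip","blue_key_grip","screw_socket","screw"]:
        for o in r.outline_of(t,n):
            P=world(c,o["mask"]); col=c["frame"][o["mask"]].mean(0).round()
            print(n,t,round(o["p"],2),np.round(o["bbox"]),np.median(P,0).round(3),P.min(0).round(3),P.max(0).round(3),col)
E
```

```text
pics
{'clock': 0.0, 'joint_positions': array([-1.25399112,  0.46842809, -0.01164335,  1.6036121 ,  0.00598158,
        1.07138919, -0.05627988]), 'qd': array([ 0.00082389, -0.00045493, -0.0015479 , -0.00071067, -0.00061528,
       -0.00115691,  0.00018058]), 'joint_efforts': array([-1.97876318e-06, -5.20566630e+01, -1.27391849e-02, -2.43745583e+01,
       -5.67083701e-02,  1.73324381e-02,  1.59567917e-04]), 'tool_pos': array([0.22866988, 0.60774932, 0.17381216]), 'ee_rot': array([ 1.78941825e-01,  9.83859244e-01, -8.93381910e-04, -1.16479417e-04]), 'force': array([-0.33914632, -1.51792839,  0.02009844]), 'torque': array([-0.04099189,  0.01268926, -0.01536222]), 'gripper_width': 0.092269937840705} -0.0187
top red_key_grip 0.89 [212. 171.  28.  20.] [0.651 0.227 0.139] [0.63  0.19  0.022] [0.679 0.269 0.148] [ 54. 188. 185.]
top red_key_grip 0.77 [225. 264.  23.  32.] [0.393 0.215 0.141] [ 0.351  0.192 -0.003] [0.449 0.264 0.148] [ 75. 212. 108.]
top red_key_grip 0.65 [231. 221.  13.  34.] [0.508 0.186 0.151] [ 0.468  0.173 -0.003] [0.58  0.201 0.158] [223.  69.  57.]
top red_key_grip 
[... 662 characters left out ...]
 0.135] [ 0.406  0.169 -0.001] [0.554 0.331 0.155] [153.  57.  51.]
scene red_key_grip 0.64 [374. 204.  16.  48.] [0.662 0.221 0.113] [ 0.609  0.183 -0.001] [0.684 0.321 0.145] [ 36. 151. 147.]
scene red_key_grip 0.55 [302. 174.  21.  41.] [0.396 0.21  0.119] [ 0.178  0.189 -0.003] [0.434 0.425 0.148] [ 50. 130.  65.]
scene blue_key_grip 0.82 [356. 174.  26.  35.] [0.53  0.3   0.128] [ 0.334  0.287 -0.006] [0.562 0.555 0.154] [ 71.  91. 132.]
scene screw_socket 0.71 [279. 236.  16.  23.] [ 0.571 -0.037  0.064] [ 0.542 -0.056  0.038] [ 0.59  -0.009  0.076] [126. 123. 116.]
scene screw 0.64 [282. 234.  14.  20.] [ 0.57  -0.035  0.063] [ 0.476 -0.056 -0.002] [0.59  0.063 0.076] [126. 123. 118.]
```

```bash
python3 - <<'E'
import cv2
i=cv2.imread("pics/top0.png"); cv2.imwrite("pics/v1.png",cv2.resize(i[140:310,120:380],(780,510),interpolation=cv2.INTER_CUBIC))
i=cv2.imread("pics/scene0.png"); cv2.imwrite("pics/v2.png",cv2.resize(i[110:310,190:450],(780,600),interpolation=cv2.INTER_CUBIC))
E
```

```text
(no output)
```

View pics/v1.png

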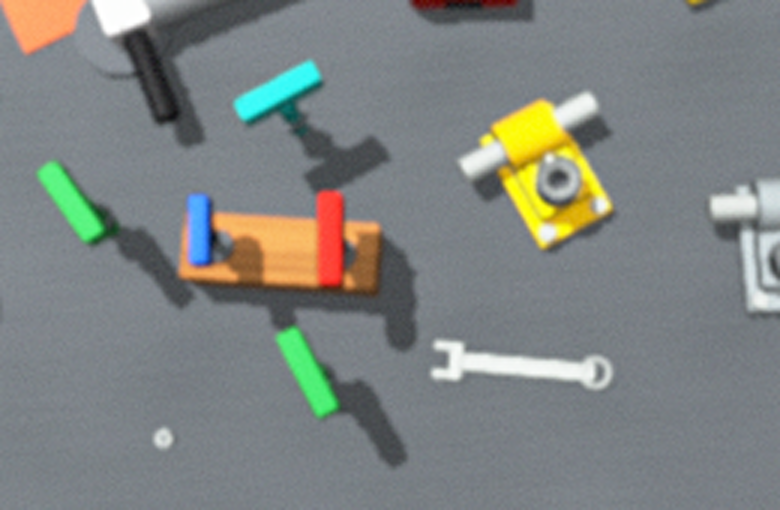

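View pics/v2.png

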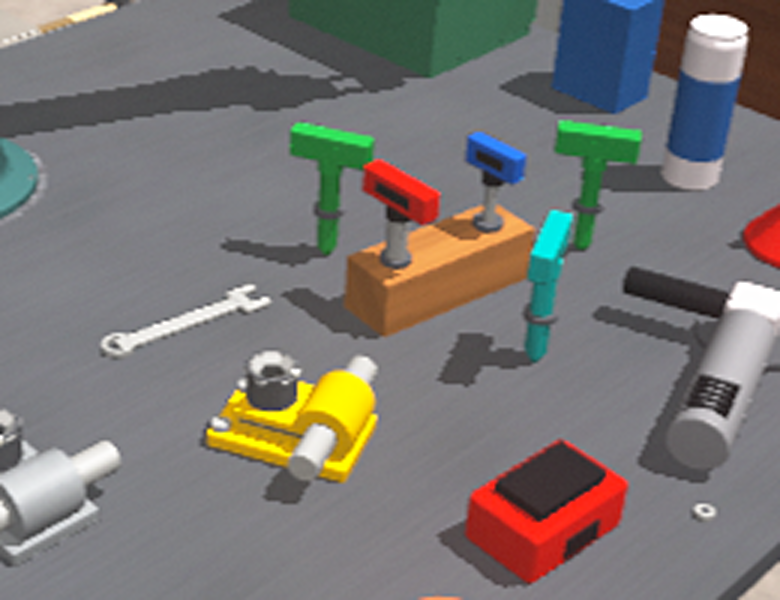

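The top view shows the red key at about (230,220), the right end of the stand. The blue key is at (187,217). The yellow clamp's screw is at (306,200), with its white mark to the upper left of the head. The green and turquoise T-keys stand free and are look-alikes.

```bash
cat >> h.py <<'E'
from scipy.spatial.transform import Rotation as Ro
def pose(): 
    s=r.get_state(); return np.array(s["tool_pos"]),Ro.from_quat(s["ee_rot"]),s
def handle(c,cam,zmin=0.1,dz=0.008):
    m=None
    for o in r.outline_of("red_key_grip",cam):
        col=c["frame"][o["mask"]].mean(0)
        if col[0]>1.5*max(col[1],col[2]): m=o["mask"];break
    if m is None: return None
    f=c["frame"].astype(int); k=cv2.dilate(m.astype(np.uint8),np.ones((5,5)))>0
    m=k&(f[...,0]>1.6*f[...,1])&(f[...,0]>1.6*f[...,2])
    P=world(c,m); zt=np.percentile(P[P[:,2]>zmin,2],80); P=P[abs(P[:,2]-zt)<dz]
    (cx,cy),(w,h),a=cv2.minAreaRect((P[:,:2]*1000).astype(np.float32))
    d=P[:,:2]-P[:,:2].mean(0); e=np.linalg.svd(d,full_matrices=False)[2][0]
    return np.array([cx/1000,cy/1000,zt]),(w,h),(np.degrees(np.arctan2(e[1],e[0]))+90)%180-90,len(P)
def go(pt,ya):
    """delta in tool frame (cm, deg) to TCP pt with tool down and tool y at world angle ya (mod 180)"""
    p,R,s=pose(); M=R.as_matrix()
    y=np.radians(ya); Y=np.array([np.cos(y),np.sin(y),0])
    if Y@M[:,1]<0: Y=-Y
    Z=np.array([0,0,-1.]); T=Ro.from_matrix(np.column_stack([np.cross(Y,Z),Y,Z]))
    print("shift cm (tool now)",(R.inv().apply(pt-p)*100).round(2),"rot deg",np.degrees((R.inv()*T).as_rotvec()).round(2),
      "shift after rot",(T.inv().apply(pt-p)*100).round(2))
E
python3 - <<'E'
from h import *
for n in ["top","scene"]:
    c=r.capture(n); print(n,handle(c,n))
go(np.array([0.508,0.186,0.25]),90)
E
```

```text
top (array([0.50961102, 0.18779375, 0.15283917]), (19.931711196899414, 82.81596374511719), np.float64(-3.5942544968120274), 240)
scene (array([0.5106557 , 0.18523448, 0.15086522]), (24.386049270629883, 85.5615234375), np.float64(-3.3250813795436756), 167)
shift cm (tool now) [-41.   -29.7   -7.52] rot deg [  0.     0.   -20.62] shift after rot [-27.91 -42.24  -7.52]
```

```bash
python3 -m handwheel '0 0 -6 0 0 -3 0; 0 0 -6 0 0 -3 0; 0 0 -5 0 0 -2 0; 0 0 0 0 0 0 0'; python3 -c "
from h import *
go(np.array([0.510,0.187,0.25]),86.5)"
```

```text
clock: 1.1
tool_pos: [0.2285, 0.6077, 0.2562]
ee_rot: [0.026, 1.0, -0.001, -0.0]
force: [0.4, 0.1, -0.5]
gripper_width: 0.0921
shift cm (tool now) [-30.3  -40.54   0.72] rot deg [-0.16 -0.03  0.51] shift after rot [-30.66 -40.27   0.62]
```

```bash
python3 -m handwheel '0 0 0 -3 -4 0 0; 0 0 0 -3 -4 0 0; 0 0 0 -3 -4 0 0; 0 0 0 -3 -4 0 0; 0 0 0 -3 -4 0 0; 0 0 0 -3 -4 0 0; 0 0 0 -3 -4 0 0; 0 0 0 -3 -4 0 0; 0 0 0 -3 -4 0 0; 0 0 0 0 0 0 0'; python3 -c "
from h import *
go(np.array([0.510,0.187,0.25]),86.5)
c=r.capture('wrist'); cv2.imwrite('pics/w1.png',c['frame'][:,:,::-1]); print(handle(c,'wrist')); print(pose()[2]['joint_positions'])"
```

```text
clock: 2.1
tool_pos: [0.4736, 0.226, 0.2449]
ee_rot: [0.037, 0.999, -0.005, -0.004]
force: [0.3, 0.4, -0.2]
gripper_width: 0.0918
shift cm (tool now) [-3.92 -3.62 -0.5 ] rot deg [-0.58 -0.49 -0.71] shift after rot [-3.88 -3.67 -0.51]
(array([0.5098436 , 0.18795515, 0.15352455]), (22.29105567932129, 82.93519592285156), np.float64(-3.713097868071358), 1584)
[-0.65153961  0.19110529  0.14867593  1.82574406 -0.03017911  1.14055596
  1.01370718]
```

View pics/w1.png

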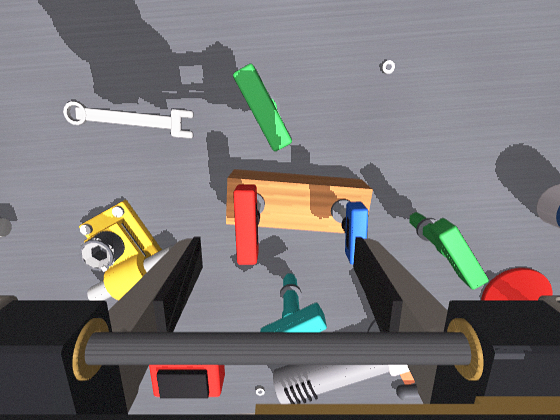

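The wrist view shows the red handle at (246,225), the blue key at (356,230) and the socket at (97,252). All three cameras agree on the handle to within 3 mm.

```bash
python3 -m handwheel '-0.5 -0.5 -0.7 -2 -1.8 0 0; 0 0 0 -2 -1.8 0 0; 0 0 0 0 0 0 0; 0 0 0 0 0 2 0; 0 0 0 0 0 0 0'; python3 -c "
from h import *
go(np.array([0.510,0.188,0.120]),86.3)"
```

```text
clock: 2.7
tool_pos: [0.5027, 0.2034, 0.2212]
ee_rot: [0.021, 1.0, 0.002, -0.004]
force: [-0.2, -0.5, -1.3]
gripper_width: 0.0921
shift cm (tool now) [-0.87 -1.55 10.11] rot deg [ 0.2  -0.43  1.34] shift after rot [-0.83 -1.49 10.12]
```

```bash
python3 -m handwheel '0 0 1 -0.8 -1.5 1 0; 0 0 0 0 0 2 0; 0 0 0 0 0 2 0; 0 0 0 0 0 0 0'; python3 -c "
from h import *
go(np.array([0.510,0.188,0.120]),86.3)"
```

```text
clock: 3.1
tool_pos: [0.5093, 0.1906, 0.17]
ee_rot: [0.028, 1.0, 0.003, -0.003]
force: [-0.1, 0.1, -0.1]
gripper_width: 0.092
shift cm (tool now) [-0.12 -0.29  5.  ] rot deg [ 0.3  -0.37  0.5 ] shift after rot [-0.09 -0.26  5.  ]
```

```bash
python3 -m handwheel '0.3 -0.4 0.5 -0.1 -0.3 1 0; 0 0 0 0 0 2 0; 0 0 0 0 0 2 0; 0 0 0 0 0 0 0'; python3 -c "
from h import *
go(np.array([0.510,0.188,0.120]),86.3)"
```

```text
clock: 3.5
tool_pos: [0.5122, 0.1879, 0.1206]
ee_rot: [0.033, 0.999, 0.001, 0.003]
force: [-0.1, -0.2, -0.3]
gripper_width: 0.0919
shift cm (tool now) [ 0.22 -0.    0.06] rot deg [ 0.08  0.35 -0.12] shift after rot [0.22 0.   0.06]
```

```bash
python3 -m handwheel '0 0.4 0 0.2 0 0 0; 0 0 0 0 0 0 0; 0 0 0 0 0 0 255; 0 0 0 0 0 0 255; 0 0 0 0 0 0 255; 0 0 0 0 0 0 255; 0 0 0 0 0 0 255; 0 0 0 0 0 0 255; 0 0 0 0 0 0 255' 45; python3 -c "
from h import *
go(np.array([0.510,0.188,0.120]),86.3);print(r.get_state()['force'])"
```

```text
clock: 4.4
tool_pos: [0.513, 0.189, 0.1253]
ee_rot: [0.034, 0.999, 0.002, 0.003]
force: [0.1, -0.5, 0.5]
gripper_width: 0.038
shift cm (tool now) [ 0.3  -0.12  0.53] rot deg [ 0.28  0.3  -0.16] shift after rot [ 0.3  -0.12  0.53]
[ 0.10860936 -0.49196764  0.46936578]
```

```bash
python3 -m handwheel '0 0.3 0 0.3 0 0.5 255; 0 0 0 0 0 0 255; 0 0 0 0 0 0 255; 0 0 0 0 0 0 255; 0 0 0 0 0 0 255'; python3 -c "
from h import *
go(np.array([0.510,0.188,0.120]),86.3);print(r.get_state()['force'])"
```

```text
clock: 4.9
tool_pos: [0.5094, 0.1891, 0.1194]
ee_rot: [0.034, 0.999, 0.002, -0.001]
force: [0.3, 0.9, 0.2]
gripper_width: 0.0004
shift cm (tool now) [-0.06 -0.11 -0.06] rot deg [ 0.25 -0.07 -0.16] shift after rot [-0.06 -0.11 -0.06]
[0.32978212 0.92653985 0.15251583]
```

The fingers shut on nothing, so I'll look.

```bash
python3 - <<'E'
from h import *
c=r.capture('wrist'); a=c['frame'][:,:,::-1]; print(handle(c,'wrist',0.05)); d=r.capture('scene');print(handle(d,'scene',0.05))
b=cv2.resize(d['frame'][110:310,240:450,::-1],(390,371))
z=np.zeros((420,400,3),np.uint8); z[:371,:390]=b
o=np.hstack([cv2.resize(a,(400,300)),z[:300]]); cv2.imwrite('pics/w2.png',o)
E
```

```text
(array([0.4872381 , 0.18934795, 0.15353921]), (21.927581787109375, 37.58245849609375), np.float64(-4.188262798606345), 2112)
(array([0.51248572, 0.18507372, 0.15115597]), (29.82612419128418, 83.6673583984375), np.float64(-1.2323610303826058), 150)
```

View pics/w2.png

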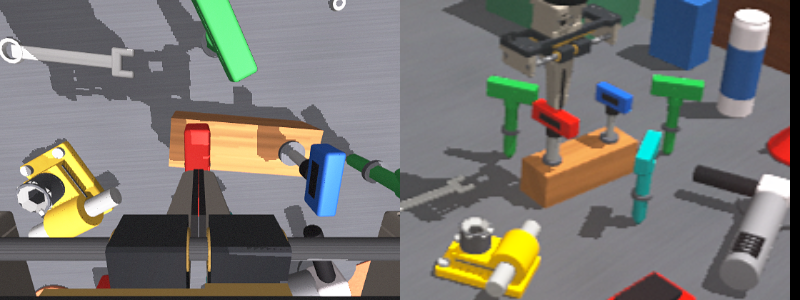

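```bash
python3 - <<'E'
from h import *
p,R,s=pose(); print(p, s['joint_positions'].round(3), s['gripper_width'], s['force'])
for n in ['scene','wrist','top']:
    c=r.capture(n)
    img=c['frame'][:,:,::-1].copy()
    for q,col in [(p,(255,0,255)),(p-[0,0,r.pinch_z],(0,255,0))]:
        x=c['K']@(c['R']@q+np.ravel(c['t'])); u=x[:2]/x[2]; print(n,u.round(1),x[2].round(3),'depth there',c['depth'][int(u[1])-1:int(u[1])+2,int(u[0])-1:int(u[0])+2].mean().round(3))
        cv2.circle(img,(int(u[0]),int(u[1])),2,col,-1)
    if n=='scene': A=cv2.resize(img[100:240,270:410],(400,400),interpolation=cv2.INTER_CUBIC)
    if n=='wrist': B=cv2.resize(img[120:400,140:420],(400,400))
cv2.imwrite('pics/w3.png',np.hstack([A,B]))
E
```

```text
[0.50947974 0.18914872 0.11948012] [-0.557  0.354  0.175  1.926 -0.085  0.867  1.166] 0.0005961415392547964 [-0.00740427 -0.59596518 -0.01478171]
scene [322.7 178.4] 1.439 depth there 1.42
scene [323.2 172.7] 1.428 depth there 1.41
wrist [277.7 224.9] 0.227 depth there 0.19
wrist [277.9 235.2] 0.209 depth there 0.192
top [230.4 220.7] 1.212 depth there 0.696
top [229.6 219.5] 1.193 depth there 0.697
```

View pics/w3.png

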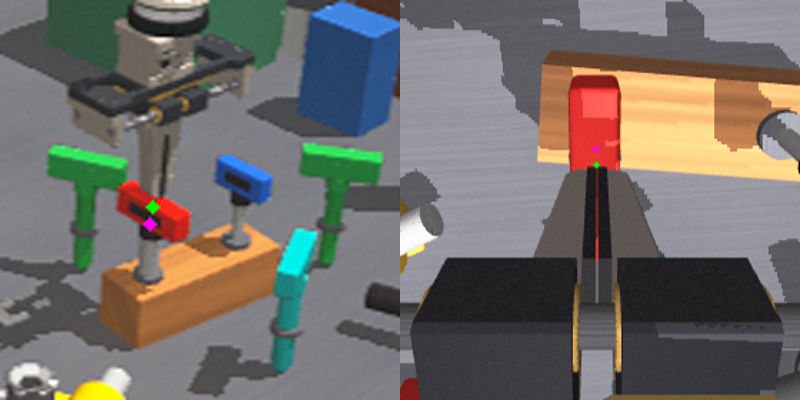

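```bash
python3 - <<'E'
from h import *
p,R,s=pose(); print(p)
c=r.capture('wrist')
one=np.zeros((420,560),bool)
for v in range(228,262,3):
    row=[]
    for u in (255,265,272,278,286,295,303):
        m=one.copy(); m[v,u]=1; P=world(c,m)
        row.append(','.join(map(str,(P[0]*1000).round().astype(int))) if len(P) else '-')
    print(v,row)
c=r.capture('scene')
for v in range(140,186,3):
    row=[]
    for u in (318,322,326,330,334):
        m=one.copy(); m[v,u]=1; P=world(c,m)
        row.append(','.join(map(str,(P[0]*1000).round().astype(int))) if len(P) else '-')
    print(v,row, c['frame'][v,322])
E
```

```text
[0.50944903 0.18917331 0.11946852]
228 ['534,167,61', '497,182,154', '498,186,153', '498,190,153', '499,195,153', '537,204,60', '537,211,61']
231 ['537,166,60', '500,182,153', '500,186,153', '500,190,153', '500,195,153', '540,204,61', '540,211,61']
234 ['566,160,1', '502,182,153', '502,186,153', '502,190,153', '503,195,153', '542,203,62', '543,211,61']
237 ['569,160,1', '503,182,154', '500,186,162', '501,190,161', '505,194,153', '572,205,1', '547,211,61']
240 ['573,159,1', '501,182,164', '500,186,166', '500,190,166', '501,194,164', '502,199,164', '576,214,2']
243 ['501,176,166', '501,182,168', '500,186,170', '500,190,170', '502,194,168', '502,199,169', '581,214,1']
246 ['500,177,172', '501,182,172', '500,186,174', '500,190,174', '502,194,172', '502,199,173', '584,214,1']
249 ['500,177,176', '501,182,176', '501,186,176', '500,190,178', '502,194,176', '502,199,176', '588,214,1']
252 ['500,177,180', '501,183,180', '501,186,180', '500,190,181', '502,194,180', '501,199,181', '502,203,179']
255 ['500,178,184', '501,183,183', '500,186,185', '501,190,184', '501,194,184', '502,198,184', '502,
[... 992 characters left out ...]
5', '517,190,169', '329,437,-2', '338,448,-2'] [103  95  87]
167 ['494,183,152', '517,173,166', '515,193,158', '348,415,3', '354,429,0'] [101  88  81]
170 ['499,178,147', '514,178,153', '521,187,153', '360,402,1', '366,416,-2'] [194  37  31]
173 ['501,177,138', '518,174,147', '531,176,152', '537,185,151', '546,193,152'] [144  34  30]
176 ['500,179,127', '518,175,137', '532,175,143', '549,172,152', '552,186,147'] [36 36 35]
179 ['503,176,120', '519,175,128', '534,174,134', '547,176,139', '553,186,138'] [143  36  29]
182 ['504,176,110', '518,177,116', '536,173,126', '549,175,131', '550,191,125'] [39 37 37]
185 ['498,184,94', '515,181,103', '419,316,3', '420,335,-4', '494,262,60'] [124 121 117]
```

Both cameras put the fingertips at z≈0.16, 40 mm above the reported TCP of 0.119. I'll open the gripper and check whether that offset stays when open.

```bash
python3 -m handwheel '0 0 0 0 0 0 0; 0 0 0 0 0 0 0; 0 0 0 0 0 0 0; 0 0 0 0 0 0 0; 0 0 0 0 0 0 0; 0 0 0 0 0 0 0; 0 0 0 0 0 0 0; 0 0 0 0 0 0 0; 0 0 0 0 0 0 0; 0 0 0 0 0 0 0'; cat > tips.py <<'E'
from h import *
def tips():
    p,R,s=pose(); c=r.capture('wrist')
    P=world(c,np.ones((420,560),bool)); Q=R.inv().apply(P-p)
    h=s['gripper_width']/2
    for sg in (1,-1):
        m=(abs(Q[:,0])<.02)&(sg*Q[:,1]>h-.004)&(sg*Q[:,1]<h+.022)&(Q[:,2]<.03)&(Q[:,2]>-.12)
        if m.sum(): print('finger',sg,m.sum(),'z tool max pct',np.percentile(Q[m,2],[50,90,98,100]).round(4),'y',Q[m,1].min().round(4),Q[m,1].max().round(4))
    print('tcp',p.round(4),'w',s['gripper_width'],s['joint_positions'].round(3))
    return c
if __name__=='__main__':
    c=tips(); cv2.imwrite('pics/w4.png',c['frame'][:,:,::-1]); print(handle(c,'wrist'))
    d=r.capture('scene'); print(handle(d,'scene'))
    cv2.imwrite('pics/s4.png',d['frame'][:,:,::-1])
    cv2.imwrite('pics/w4.png',np.hstack([cv2.resize(d['frame'][90:240,270:420,::-1],(400,400),interpolation=cv2.INTER_CUBIC),cv2.resize(c['frame'][:,70:490,::-1],(400,400))]))
E
python3 tips.py
```

```text
clock: 6.35
tool_pos: [0.5095, 0.1891, 0.1195]
ee_rot: [0.034, 0.999, 0.002, -0.0]
force: [-0.4, -0.4, -0.1]
gripper_width: 0.0784
finger 1 4682 z tool max pct [-0.094  -0.0579 -0.0451 -0.0401] y 0.0385 0.057
finger -1 4686 z tool max pct [-0.0939 -0.0578 -0.0453 -0.0402] y -0.0573 -0.0388
tcp [0.5095 0.1891 0.1195] w 0.07843635761030843 [-0.557  0.354  0.175  1.926 -0.085  0.867  1.166]
(array([0.51036115, 0.18786595, 0.15357951]), (22.023197174072266, 83.79908752441406), np.float64(-3.6799524635606957), 4280)
None
```

View pics/w4.png

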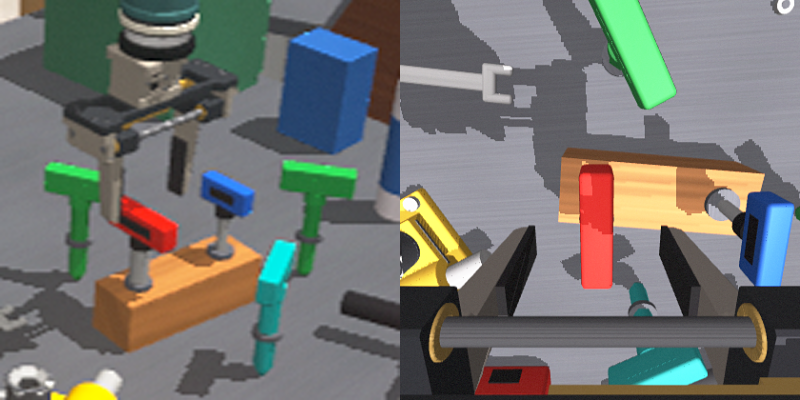

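The fingers really do end 40 mm short of the reported TCP, in both cameras, open or shut. I'll use that offset, so the reported z has to be about 0.080 for the grasp.

```bash
python3 -m handwheel '0.3 0 0 0 -0.1 1.3 0; 0 0 0 0 0 1.3 0; 0 0 0 0 0 1.2 0; 0 0 0 0 0 0 0; 0 0 0 0 0 0 0'; python3 -c "
from tips import *
c=tips(); print(handle(c,'wrist'))
go(np.array([0.510,0.188,0.080]),86.3)"
```

```text
clock: 7.05
tool_pos: [0.5083, 0.1877, 0.0768]
ee_rot: [0.034, 0.999, -0.001, -0.002]
force: [0.3, 0.7, 0.7]
gripper_width: 0.0923
finger 1 6654 z tool max pct [-0.0831  0.0155  0.0162  0.0173] y 0.0422 0.0681
finger -1 5039 z tool max pct [-0.0939 -0.0577 -0.045  -0.0401] y -0.0642 -0.0455
tcp [0.5083 0.1877 0.0768] w 0.09230964713175424 [-0.552  0.415  0.168  1.955 -0.095  0.783  1.173]
(array([0.50397729, 0.18828967, 0.15357803]), (22.078922271728516, 71.26509857177734), np.float64(-3.719126030327388), 5772)
shift cm (tool now) [-0.15  0.03 -0.28] rot deg [-0.12 -0.16 -0.14] shift after rot [-0.15  0.03 -0.28]
```

```bash
python3 -m handwheel '0 0 0 -0.15 0 -0.2 255; 0 0 0 0 0 0 255; 0 0 0 0 0 0 255; 0 0 0 0 0 0 255; 0 0 0 0 0 0 255; 0 0 0 0 0 0 255; 0 0 0 0 0 0 255; 0 0 0 0 0 0 255; 0 0 0 0 0 0 255; 0 0 0 0 0 0 255' 45; python3 -m handwheel '0 0 0 0 0 0 255; 0 0 0 0 0 0 255; 0 0 0 0 0 0 255';  python3 -c "
from h import *
go(np.array([0.510,0.188,0.080]),86.3);print(r.get_state()['force'])"
```

```text
clock: 8.15
tool_pos: [0.5115, 0.1881, 0.0812]
ee_rot: [0.034, 0.999, -0.0, 0.0]
force: [-0.4, -0.8, 0.7]
gripper_width: 0.0229
clock: 8.45
tool_pos: [0.5114, 0.1881, 0.0812]
ee_rot: [0.034, 0.999, -0.0, 0.0]
force: [0.2, 0.1, 1.3]
gripper_width: 0.0227
shift cm (tool now) [ 0.14 -0.02  0.12] rot deg [-0.03  0.01 -0.16] shift after rot [ 0.14 -0.02  0.12]
[0.19316017 0.05611381 1.31671276]
```

```bash
python3 -m handwheel '0 0 0 0 0 -1 255; 0 0 0 0 0 -2 255; 0 0 0 0 0 -2 255; 0 0 0 0 0 -2 255; 0 0 0 0 0 -2 255; 0 0 0 0 0 -2 255; 0 0 0 0 0 -1 255; 0 0 0 0 0 0 255';  python3 - <<'E'
from h import *
go(np.array([0.565,-0.03,0.20]),60);print(r.get_state()['force'])
c=r.capture('wrist'); print(handle(c,'wrist'))
for n in ['wrist','top','scene']:
    c=r.capture(n)
    print(n)
    for o in r.outline_of('screw_socket',n):
        P=world(c,o['mask']); q=P[P[:,2]>.066]
        if len(q)>3: print(round(o['p'],2),np.round(o['bbox']),len(q),q.mean(0).round(4),((q.min(0)+q.max(0))/2).round(4),(q.max(0)-q.min(0)).round(3),c['frame'][o['mask']].mean(0).round())
    cv2.imwrite(f'pics/{n}5.png',c['frame'][:,:,::-1])
    np.savez(f'{n}5.npz',**c)
E
```

```text
clock: 9.25
tool_pos: [0.5081, 0.1871, 0.2054]
ee_rot: [0.034, 0.999, -0.002, -0.003]
force: [-0.8, 0.2, -2.8]
gripper_width: 0.0229
shift cm (tool now) [ -7.14 -21.28   0.58] rot deg [-0.29 -0.31 26.15] shift after rot [-15.78 -15.96   0.54]
[-0.77434551  0.22480023 -2.82533577]
(array([0.50425693, 0.18746893, 0.27775753]), (22.749441146850586, 78.019287109375), np.float64(-3.7224073589062527), 5981)
wrist
0.88 [106. 239.  51.  46.] 994 [ 0.5652 -0.0297  0.0724] [ 0.5643 -0.0299  0.0717] [0.047 0.047 0.011] [136. 134. 135.]
top
0.74 [305. 201.  14.  25.] 142 [ 0.5648 -0.03    0.0716] [ 0.5658 -0.0299  0.0724] [0.046 0.045 0.012] [159. 160. 137.]
scene
0.57 [282. 237.  18.  22.] 138 [ 0.5647 -0.0319  0.0711] [ 0.5657 -0.0319  0.0714] [0.047 0.043 0.01 ] [126. 122. 119.]
```

The key came up with the gripper. The handle is at the expected height and the weight shows on the wrist. Three cameras put the socket at (0.565, -0.030). Next I'll rectify the screw head to read its angle.

```bash
python3 - <<'E'
import numpy as np, cv2
out=[]
for n in ['wrist','top']:
    c=np.load(f'{n}5.npz'); 
    cx,cy=0.565,-0.030; s=0.035
    # image: up=+x, left=+y, plane z=.074
    W=[(cx+s,cy+s),(cx+s,cy-s),(cx-s,cy-s),(cx-s,cy+s)]
    px=[]
    for x,y in W:
        q=c['K']@(c['R']@np.array([x,y,.074])+np.ravel(c['t'])); px.append(q[:2]/q[2])
    H=cv2.getPerspectiveTransform(np.float32(px),np.float32([(0,0),(400,0),(400,400),(0,400)]))
    im=cv2.warpPerspective(c['frame'],H,(400,400),flags=cv2.INTER_CUBIC); out.append(im[:,:,::-1])
    Y,X=np.mgrid[:400,:400]; rr=np.hypot(X-200,Y-200)*s*2/400; f=im.astype(int)
    m=(rr<.0245)&(rr>.014)&(f.min(2)>200); print(n,m.sum(), f[(rr<.024)].min(1).max())
    if m.sum(): 
        dx=200-Y[m].mean(); dy=200-X[m].mean(); print('mark angle',np.degrees(np.arctan2(dy,dx)), np.hypot(dx,dy)*.07/400)
cv2.imwrite('pics/rect.png',np.hstack(out))
E
```

```text
wrist 16771 255
mark angle -34.30274103441815 0.0030288524418472375
top 2925 247
mark angle -14.446312185473934 0.0025850419929266026
```

View pics/rect.png

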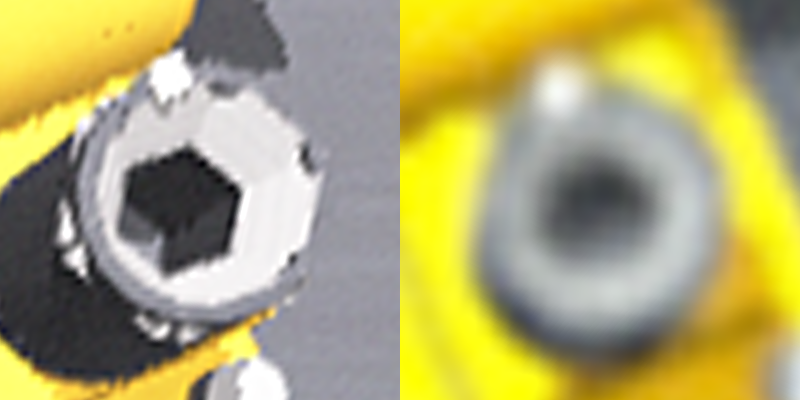

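```bash
python3 - <<'E'
import numpy as np, cv2
def rect(n,z,s=.035):
    c=np.load(f'{n}5.npz'); cx,cy=0.565,-0.030; px=[]
    for x,y in [(cx+s,cy+s),(cx+s,cy-s),(cx-s,cy-s),(cx-s,cy+s)]:
        q=c['K']@(c['R']@np.array([x,y,z])+np.ravel(c['t'])); px.append(q[:2]/q[2])
    H=cv2.getPerspectiveTransform(np.float32(px),np.float32([(0,0),(400,0),(400,400),(0,400)]))
    return cv2.warpPerspective(c['frame'],H,(400,400),flags=cv2.INTER_CUBIC)
im=rect('wrist',.066); g=cv2.cvtColor(im,cv2.COLOR_RGB2GRAY)
m=(g<150).astype(np.uint8)
k,L,st,ce=cv2.connectedComponentsWithStats(m); l=L[215,195] or L[200,200]; print(st[l],ce[l])
cn=max(cv2.findContours((L==l).astype(np.uint8),cv2.RETR_EXTERNAL,cv2.CHAIN_APPROX_NONE)[0],key=cv2.contourArea)
hu=cv2.convexHull(cn)
p=hu[:,0,:].astype(float); X=200-p[:,1]; Y=200-p[:,0]
best=[]
for a in range(60):
    t=np.radians(a+60*np.arange(6)); d=np.array([(X*np.cos(q)+Y*np.sin(q)).max() for q in t])
    w=(d[:3]+d[3:])*70/400; best.append((w.mean().round(2),a,w.round(1)))
print(sorted(best,key=lambda b:b[0])[:4])
for n in ['wrist','top']:
    im=rect(n,.074).astype(int); Yg,Xg=np.mgrid[:400,:400]; th=np.degrees(np.arctan2(200-Xg,200-Yg)); rr=np.hypot(Xg-200,Yg-200)*.175
    mm=(rr>19)&(rr<24)&(th>-10)&(th<50)&(im.min(2)>200); print(n,mm.sum(),np.median(th[mm]),rr[mm].mean())
    np.random
E
```

```text
[  145   124   128   136 11907] [208.54631729 190.17090787]
[(np.float64(21.27), 19, array([21.4, 21.4, 21. ])), (np.float64(21.31), 20, array([21.5, 21.4, 21.1])), (np.float64(21.32), 18, array([21.5, 21.4, 21. ])), (np.float64(21.38), 21, array([21.5, 21.4, 21.2]))]
wrist 1231 13.695876504409027 21.474364244726566
top 869 20.389164780281703 20.96226158395185
```

Flats fit at 19° (mod 60), with a width of 21.3 mm against the true 21. So the handle goes to 19° (tool y at 109°).

```bash
python3 -m handwheel '0 0 -7 -0.5 -2 0 255; 0 0 -7 -0.5 -3 0 255; 0 0 -7 -0.5 -3 0 255; 0 0 -2 0 -3 0 255; 0 0 0 0 -2 0 255; 0 0 0 0 0 0 255'; python3 -c "
from h import *
go(np.array([0.5666,-0.030,0.200]),109)"
```

```text
clock: 10.25
tool_pos: [0.5442, 0.0577, 0.2008]
ee_rot: [-0.177, 0.984, -0.002, -0.007]
force: [-0.5, 0.8, -2.9]
gripper_width: 0.0226
shift cm (tool now) [ 0.95 -9.    0.11] rot deg [-0.08 -0.86  1.35] shift after rot [ 0.74 -9.02  0.08]
```

```bash
python3 -m handwheel '0 -0.8 1.3 0.2 -2 0 255; 0 0 0 0.2 -3 0 255; 0 0 0 0.2 -2 0 255; 0 0 0 0.1 -2 0 255; 0 0 0 0 0 0 255; 0 0 0 0 0 0 255'; python3 -c "
from h import *
go(np.array([0.5666,-0.030,0.200]),109)"
```

```text
clock: 10.85
tool_pos: [0.5667, -0.0291, 0.1991]
ee_rot: [-0.166, 0.986, 0.001, -0.001]
force: [-0.5, -0.2, -2.6]
gripper_width: 0.0227
shift cm (tool now) [ 0.04 -0.08 -0.09] rot deg [ 0.08 -0.11  0.12] shift after rot [ 0.03 -0.08 -0.09]
```

```bash
python3 -m handwheel '0 0 0 0 -0.1 2 255; 0 0 0 0 0 1 255; 0 0 0 0 0 0 255'; python3 - <<'E'
from h import *
go(np.array([0.5666,-0.030,0.170]),109); print(r.get_state()['force'])
out=[]
for n in ['wrist','scene']:
    c=r.capture(n); print(n,handle(c,n)); out.append(c['frame'][:,:,::-1])
cv2.imwrite('pics/p7.png',np.hstack([cv2.resize(out[0],(400,300)),cv2.resize(out[1][130:280,180:380],(400,300),interpolation=cv2.INTER_CUBIC)]))
E
```

```text
clock: 11.15
tool_pos: [0.5667, -0.0262, 0.1685]
ee_rot: [-0.168, 0.986, 0.001, -0.001]
force: [-1.2, -0.1, -2.8]
gripper_width: 0.0226
shift cm (tool now) [ 0.13 -0.36 -0.16] rot deg [ 0.18 -0.04  0.34] shift after rot [ 0.13 -0.36 -0.15]
[-1.23471535 -0.09517933 -2.83303932]
wrist (array([ 0.56291376, -0.02854237,  0.24080746]), (77.62692260742188, 22.83161163330078), np.float64(19.520857853642013), 5968)
scene (array([ 0.56847644, -0.02950978,  0.23934936]), (79.23905944824219, 41.276065826416016), np.float64(23.352639759686156), 149)
```

View pics/p7.png

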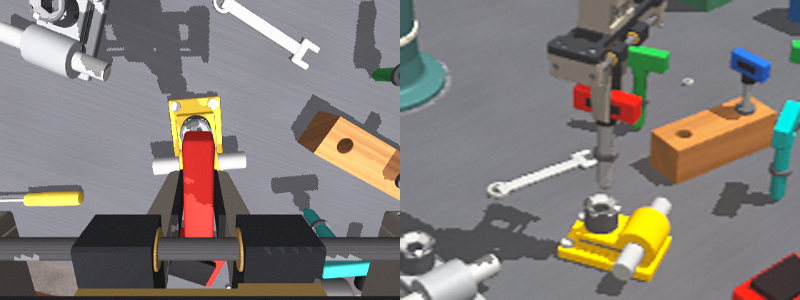

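The key is held upright above the screw head, with the handle at 19.5°. The tip is 24 mm above the mouth and about 3.6 mm off in y. I'll correct that and lower it.

```bash
python3 -m handwheel '0 0 0.3 0.1 -0.35 0 255; 0 0 0 0 0 0 255; 0 0 0 0 0 1 255; 0 0 0 0 0 0 255'; python3 -c "
from h import *
go(np.array([0.5666,-0.030,0.150]),109); print(r.get_state()['force'])"
```

```text
clock: 11.75
tool_pos: [0.5695, -0.031, 0.1613]
ee_rot: [-0.165, 0.986, 0.001, 0.003]
force: [0.3, -0.1, -2.5]
gripper_width: 0.023
shift cm (tool now) [0.25 0.19 1.13] rot deg [ 0.05  0.32 -0.04] shift after rot [0.24 0.19 1.13]
[ 0.26149279 -0.08745678 -2.52346708]
```

```bash
python3 -m handwheel '0 0.3 0 0.25 0.15 0.6 255; 0 0 0 0 0 0.5 255; 0 0 0 0 0 0 255'; python3 -c "
from h import *
go(np.array([0.5666,-0.030,0.150]),109); print(r.get_state()['force'])"
```

```text
clock: 12.05
tool_pos: [0.5661, -0.0303, 0.1488]
ee_rot: [-0.165, 0.986, 0.0, -0.001]
force: [-0.0, 0.5, -3.7]
gripper_width: 0.0228
shift cm (tool now) [-0.06  0.01 -0.12] rot deg [ 0.07 -0.06 -0.04] shift after rot [-0.06  0.01 -0.12]
[-0.04329723  0.46439099 -3.71525935]
```

```bash
python3 -m handwheel '0 0 0 0 0 0.5 255; 0 0 0 0 0 0.5 255; 0 0 0 0 0 0 255';  python3 -c "
from h import *
go(np.array([0.5666,-0.030,0.114]),109); s=r.get_state();print(s['force'],s['torque'])"
```

```text
clock: 12.35
tool_pos: [0.566, -0.0302, 0.1378]
ee_rot: [-0.165, 0.986, 0.001, -0.001]
force: [0.7, -0.1, -4.0]
gripper_width: 0.023
shift cm (tool now) [-0.07 -0.01  2.37] rot deg [ 0.07 -0.07 -0.03] shift after rot [-0.06 -0.    2.38]
[ 0.71598006 -0.09247833 -3.98319585] [ 0.10376415  0.02866604 -0.05577498]
```

```bash
python3 -m handwheel '0 0 0 0 0 0.4 255; 0 0 0 0 0 0.4 255; 0 0 0 0 0 0 255';  python3 -c "
from h import *
go(np.array([0.5666,-0.030,0.114]),109); s=r.get_state();print(s['force'],s['torque'])"
```

```text
clock: 12.65
tool_pos: [0.5661, -0.0302, 0.1291]
ee_rot: [-0.165, 0.986, 0.0, -0.001]
force: [0.3, 0.1, -2.5]
gripper_width: 0.023
shift cm (tool now) [-0.06  0.    1.51] rot deg [ 0.07 -0.07 -0.03] shift after rot [-0.05  0.    1.51]
[ 0.28858973  0.11848672 -2.46608544] [0.09518199 0.00742867 0.01568019]
```

```bash
python3 -m handwheel '0 0 0 0 0 0.4 255; 0 0 0 0 0 0.4 255; 0 0 0 0 0 0.2 255; 0 0 0 0 0 0 255';  python3 -c "
from h import *
go(np.array([0.5666,-0.030,0.114]),109); s=r.get_state();print(s['force'],s['torque'])"
```

```text
clock: 13.05
tool_pos: [0.5662, -0.0302, 0.1183]
ee_rot: [-0.165, 0.986, 0.0, -0.001]
force: [-0.1, 0.0, -2.7]
gripper_width: 0.0227
shift cm (tool now) [-0.04  0.01  0.43] rot deg [ 0.06 -0.05 -0.04] shift after rot [-0.04  0.01  0.43]
[-0.08109974  0.00504    -2.68510594] [ 0.04725426 -0.05718758 -0.0631172 ]
```

```bash
python3 -m handwheel '0 0 0 0 0 0.3 255; 0 0 0 0 0 0.2 255; 0 0 0 0 0 0.2 255; 0 0 0 0 0 0 255';  python3 -c "
from h import *
go(np.array([0.5666,-0.030,0.114]),109); s=r.get_state();print(s['force'],s['torque'])"
```

```text
clock: 13.45
tool_pos: [0.5706, -0.0294, 0.1155]
ee_rot: [-0.165, 0.986, 0.001, 0.004]
force: [-0.5, -0.2, -3.5]
gripper_width: 0.0228
shift cm (tool now) [0.39 0.08 0.15] rot deg [-0.01  0.47 -0.03] shift after rot [0.39 0.08 0.15]
[-0.50648936 -0.22372225 -3.53311695] [ 0.12580435  0.22042929 -0.04449451]
```

```bash
python3 -m handwheel '0 0.4 0 0.3 0 0 255; 0 0 0 0 0 0.1 255; 0 0 0 0 0 0 255';  python3 -c "
from h import *
go(np.array([0.5666,-0.030,0.114]),109); s=r.get_state();print(s['force'],s['torque'])
for n in ['wrist','scene']:
    c=r.capture(n); print(n,handle(c,n))"
```

```text
clock: 13.75
tool_pos: [0.5682, -0.0303, 0.1152]
ee_rot: [-0.165, 0.986, -0.0, 0.001]
force: [-0.7, -0.4, -2.0]
gripper_width: 0.0227
shift cm (tool now) [0.15 0.08 0.12] rot deg [-0.02  0.14 -0.02] shift after rot [0.15 0.08 0.12]
[-0.69812126 -0.41881341 -2.04527157] [0.18290137 0.116798   0.0581831 ]
wrist (array([ 0.56455286, -0.03230656,  0.18765558]), (77.67659759521484, 22.728958129882812), np.float64(19.101916366546746), 5927)
scene (array([ 0.56919238, -0.03064332,  0.18453707]), (79.8896255493164, 29.366762161254883), np.float64(24.496254085164395), 136)
```

```bash
python3 -m handwheel '0 0.1 0 0.1 0 0.2 255; 0 0 0 0 0 0.2 255';  python3 -c "
from h import *
go(np.array([0.5666,-0.030,0.114]),109); s=r.get_state();print(s['force'],s['torque'])"
```

```text
clock: 14.15
tool_pos: [0.5705, -0.03, 0.1148]
ee_rot: [-0.165, 0.986, 0.0, 0.004]
force: [-2.7, 1.6, 13.5]
gripper_width: 0.0228
shift cm (tool now) [0.37 0.13 0.08] rot deg [-0.07  0.42 -0.03] shift after rot [0.37 0.13 0.08]
[-2.70851097  1.59442973 13.54783546] [0.57008318 0.70870429 0.01413747]
```

```bash
python3 -m handwheel '0 0.4 0 0.4 0.1 -0.05 255; 0 0 0 0 0 0 255';  python3 -c "
from h import *
go(np.array([0.5661,-0.0302,0.1145]),109); s=r.get_state();print(s['force'],s['torque'])"
```

```text
clock: 14.35
tool_pos: [0.5661, -0.0306, 0.1152]
ee_rot: [-0.165, 0.986, -0.001, 0.0]
force: [-1.1, 0.0, -0.3]
gripper_width: 0.0227
shift cm (tool now) [-0.01  0.04  0.07] rot deg [-0.09 -0.   -0.02] shift after rot [-0.01  0.04  0.07]
[-1.05155795  0.04257677 -0.29465103] [0.20064891 0.12495338 0.01389345]
```

The key is home: it met the floor with about 16 N at the expected height, with the handle at 0.171. Now I'll turn it clockwise.

```bash
python3 -m handwheel '0 0 5 0 0 0.05 255; 0 0 5 0 0 0.03 255; 0 0 5 0 0 0.03 255; 0 0 0 0 0 0 255';  python3 -c "
from h import *
go(np.array([0.5661,-0.0304,0.1145]),109-15); s=r.get_state();print(s['force'],s['torque'])"
```

```text
clock: 14.75
tool_pos: [0.5676, -0.0304, 0.1151]
ee_rot: [-0.03, 1.0, -0.0, 0.002]
force: [-0.9, -0.3, 0.2]
gripper_width: 0.0229
shift cm (tool now) [0.15 0.   0.06] rot deg [-0.06  0.2  -0.55] shift after rot [0.15 0.01 0.06]
[-0.94184221 -0.34064409  0.20641458] [ 0.06663489  0.1195205  -0.01181386]
```

```bash
python3 -m handwheel '0 0.2 5 0.15 0 0.05 255; 0 0 5 0 0 0.03 255; 0 0 5 0 0 0.03 255; 0 0 0 0 0 0 255';  python3 -c "
from h import *
go(np.array([0.5661,-0.0306,0.1145]),109-30); s=r.get_state();print(s['force'],s['torque'])"
```

```text
clock: 15.15
tool_pos: [0.5674, -0.031, 0.1151]
ee_rot: [0.1, 0.995, -0.001, 0.001]
force: [0.3, -0.0, 2.5]
gripper_width: 0.0226
shift cm (tool now) [0.13 0.01 0.06] rot deg [-0.08  0.16 -0.48] shift after rot [0.13 0.01 0.06]
[ 0.32235187 -0.01068318  2.46163296] [0.1185324  0.1205035  0.04332852]
```

```bash
python3 -m handwheel '0 0.2 5 0.15 0 0.03 255; 0 0 5 0 0 0.02 255; 0 0 5 0 0 0.02 255; 0 0 0 0 0 0 255';  python3 -c "
from h import *
go(np.array([0.566,-0.031,0.1145]),109-45); s=r.get_state();print(s['force'],s['torque'],s['joint_efforts'][6])"
```

```text
clock: 15.55
tool_pos: [0.567, -0.0314, 0.1151]
ee_rot: [0.226, 0.974, -0.001, 0.001]
force: [-0.6, 0.1, 2.4]
gripper_width: 0.0229
shift cm (tool now) [ 0.11 -0.    0.06] rot deg [-0.09  0.12 -0.09] shift after rot [ 0.11 -0.    0.06]
[-0.62018167  0.05830574  2.35734243] [0.07447657 0.0564397  0.0485615 ] -0.6023508869111538
```

```bash
python3 -m handwheel '0 0.1 4 0.1 0 0.03 255; 0 0 4 0 0 0.02 255; 0 0 0 0 0 0 255';  python3 -c "
from h import *
go(np.array([0.566,-0.031,0.1145]),109-53); s=r.get_state();print(s['force'],s['torque'],s['joint_efforts'][6])
c=r.capture('wrist'); print(handle(c,'wrist'))"
```

```text
clock: 15.85
tool_pos: [0.5668, -0.0316, 0.1151]
ee_rot: [0.288, 0.957, -0.001, 0.001]
force: [-0.5, 0.4, 1.2]
gripper_width: 0.0232
shift cm (tool now) [0.1  0.01 0.06] rot deg [-0.08  0.13  0.47] shift after rot [0.1  0.01 0.06]
[-0.48665129  0.43727139  1.23884223] [0.05968094 0.08329025 0.14120113] -0.5010231211781502
(array([ 0.5636322 , -0.0291283 ,  0.18754405]), (22.771177291870117, 77.95856475830078), np.float64(-32.43174485258472), 5932)
```

```bash
python3 -m handwheel '0 0.1 4 0.1 0 0.03 255; 0 0 4 0 0 0.02 255; 0 0 0 0 0 0 255';  python3 -c "
from h import *
go(np.array([0.566,-0.031,0.1145]),109-61); s=r.get_state();print(s['force'],s['torque'],s['joint_efforts'][6])
c=r.capture('wrist'); print(handle(c,'wrist'))"
```

```text
clock: 16.25
tool_pos: [0.5666, -0.0318, 0.1151]
ee_rot: [0.352, 0.936, -0.001, 0.001]
force: [-0.4, 0.7, 2.4]
gripper_width: 0.0227
shift cm (tool now) [0.1  0.03 0.06] rot deg [-0.04  0.12  0.76] shift after rot [0.1  0.02 0.06]
[-0.36632607  0.74763936  2.39035921] [0.02394758 0.09210007 0.03970124] -0.49418069422245026
(array([ 0.56357257, -0.02868223,  0.1875097 ]), (22.804182052612305, 78.10094451904297), np.float64(-40.14947271183654), 5910)
```

```bash
python3 -m handwheel '0 0.1 4 0.1 0 0.03 255; 0 0 4 0 0 0.02 255; 0 0 0 0 0 0 255';  python3 -c "
from h import *
go(np.array([0.566,-0.031,0.1145]),109-69); s=r.get_state();print(s['force'],s['torque'],s['joint_efforts'][6])
c=r.capture('wrist'); print(handle(c,'wrist'))
for n in ['scene','top']: c=r.capture(n); np.savez(f'{n}6.npz',**c)"
```

```text
clock: 16.65
tool_pos: [0.5664, -0.0317, 0.1151]
ee_rot: [0.415, 0.91, -0.0, 0.001]
force: [-0.3, -0.7, 2.9]
gripper_width: 0.023
shift cm (tool now) [0.08 0.02 0.06] rot deg [0.   0.09 1.01] shift after rot [0.08 0.02 0.06]
[-0.26517348 -0.66085048  2.90844003] [0.00124303 0.07225631 0.10017996] -0.538409873843193
(array([ 0.5639137 , -0.02801339,  0.18750699]), (22.885473251342773, 77.59598541259766), np.float64(-47.30714006241623), 5962)
```

```bash
python3 -m handwheel '0 0.1 4 0.1 0 0.03 255; 0 0 4 0 0 0.02 255';  python3 -c "
from h import *
go(np.array([0.566,-0.031,0.1145]),109-77); s=r.get_state();print(s['force'],s['torque'],s['joint_efforts'][6])
c=r.capture('wrist'); print(handle(c,'wrist')); print(s['joint_positions'].round(2))"
```

```text
clock: 17.05
tool_pos: [0.5659, -0.0314, 0.1151]
ee_rot: [0.477, 0.879, 0.0, 0.0]
force: [-0.9, -1.2, 3.8]
gripper_width: 0.0228
shift cm (tool now) [0.03 0.03 0.06] rot deg [0.04 0.01 0.98] shift after rot [0.03 0.03 0.06]
[-0.88760087 -1.19434342  3.81492539] [-0.1695977   0.34092516  0.2545055 ] 0.39170910604298115
(array([ 0.56387286, -0.02713026,  0.18744967]), (22.82208824157715, 77.13616943359375), np.float64(-54.75446252690983), 5966)
[-0.42  0.43  0.54  1.89 -0.28  0.89  0.82]
```

```bash
python3 - <<'E'
from h import *
out=[]
for n in ['wrist','scene']:
    c=r.capture(n); cx,cy,s=0.565,-.030,.035; px=[]
    q=c['K']@(c['R']@np.array([cx,cy,.074])+np.ravel(c['t'])); u,v=(q[:2]/q[2]).astype(int); print(n,u,v)
    k=45 if n=='wrist' else 28
    out.append(cv2.resize(c['frame'][v-k:v+k,u-k:u+k,::-1],(400,400),interpolation=cv2.INTER_CUBIC))
    # predicted mark pixel for angles
    for a in range(-50,30,10):
        t=np.radians(a); q=c['K']@(c['R']@np.array([cx+.021*np.cos(t),cy+.021*np.sin(t),.075])+np.ravel(c['t'])); w=q[:2]/q[2]
        print(a,((w-[u-k,v-k])*400/(2*k)).round())
cv2.imwrite('pics/p9.png',np.hstack(out))
E
```

```text
wrist 276 205
-50 [214. 305.]
-40 [233. 302.]
-30 [250. 295.]
-20 [266. 286.]
-10 [281. 274.]
0 [293. 260.]
10 [302. 245.]
20 [308. 227.]
scene 280 230
-50 [197. 239.]
-40 [207. 240.]
-30 [217. 239.]
-20 [227. 237.]
-10 [236. 234.]
0 [244. 230.]
10 [251. 226.]
20 [256. 221.]
```

View pics/p9.png

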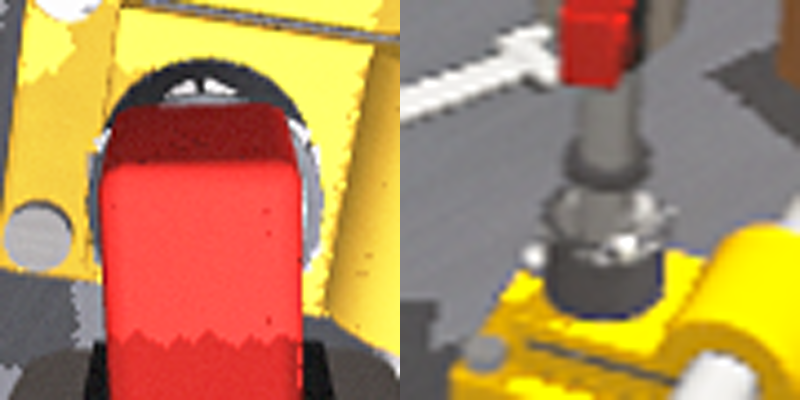

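```bash
python3 -m handwheel '0 0 4 0 0 0.02 255; 0 0 4 0 0 0.02 255';  python3 - <<'E'
from h import *
go(np.array([0.566,-0.031,0.1145]),109-85); s=r.get_state();print(s['force'],s['torque'],s['joint_efforts'][6])
c=r.capture('wrist'); print(handle(c,'wrist'))
c=r.capture('scene'); np.savez('scene7.npz',**c)
cx,cy=.565,-.030
for n in ['scene0','scene5','scene6','scene7']:
    c=np.load(n+'.npz'); g=c['frame'].astype(int).min(2); L=[]
    for a in range(-60,60,5):
        t=np.radians(a); q=c['K']@(c['R']@np.array([cx+.0215*np.cos(t),cy+.0215*np.sin(t),.075])+np.ravel(c['t'])); u,v=(q[:2]/q[2]).round().astype(int)
        L.append(g[v-1:v+2,u-1:u+2].mean().round().astype(int))
    print(n,L, 'peak',-60+5*int(np.argmax(L)))
E
```

```text
clock: 17.45
tool_pos: [0.566, -0.0317, 0.1151]
ee_rot: [0.537, 0.844, 0.0, 0.0]
force: [0.1, -1.0, 5.2]
gripper_width: 0.023
shift cm (tool now) [0.07 0.03 0.06] rot deg [0.05 0.01 1.03] shift after rot [0.07 0.03 0.06]
[ 0.11657323 -0.97092064  5.246813  ] [-0.09911711  0.29593448  0.09488196] 0.549948625266552
(array([ 0.56495386, -0.02775169,  0.18745168]), (22.59005355834961, 78.57606506347656), np.float64(-63.38784294680125), 5986)
scene0 [np.int64(92), np.int64(105), np.int64(101), np.int64(101), np.int64(104), np.int64(108), np.int64(108), np.int64(101), np.int64(109), np.int64(123), np.int64(123), np.int64(137), np.int64(157), np.int64(182), np.int64(182), np.int64(204), np.int64(204), np.int64(204), np.int64(179), np.int64(163), np.int64(134), np.int64(134), np.int64(132), np.int64(132)] peak 15
scene5 [np.int64(93), np.int64(106), np.int64(101), np.int64(101), np.int64(105), np.int64(110), np.int64(110), np.int64(101), np.int64(110), np.int64(124), np.int64(124), np.int64(138), np.int64(158), np.int64(184), np.int64(184), np.int64(205), np.int64(205), np.int64(205), np.int64(181), np.int64(164), np.int64(135), np.int64(135), np.int64(134), np.int64(134)] peak 15
scene6 [np.int64(101), np.int64(115), np.int64(124), np.int64(124), np.int64(146), np.int64(182), np.int64(182), np.int64(201), np.int64(187), np.int64(166), np.int64(166), np.int64(146), np.int64(142), np.int64(135), np.int64(135), np.int64(134), np.int64(134), np.int64(134), np.int64(148), np.int64(139), np.int64(139), np.int64(139), np.int64(137), np.int64(137)] peak -25
scene7 [np.int64(98), np.int64(112), np.int64(120), np.int64(120), np.int64(141), np.int64(179), np.int64(179), np.int64(199), np.int64(187), np.int64(166), np.int64(166), np.int64(146), np.int64(142), np.int64(135), np.int64(135), np.int64(135), np.int64(135), np.int64(135), np.int64(149), np.int64(139), np.int64(139), np.int64(139), np.int64(137), np.int64(137)] peak -25
```

The mark went from about +19° to about -26° and then stayed there, so the screw looks stopped. But the handle reads -64°, which is more lag than the play allows. I'll check the handle with the fixed cameras.

```bash
python3 - <<'E'
from h import *
out=[]
cx,cy=.565,-.0305
for n in ['top','scene']:
    c=r.capture(n); print(n,handle(c,n))
    f=c['frame'].astype(int); m=(f[...,0]>1.8*f[...,1])&(f[...,0]>1.8*f[...,2])&(f[...,0]>80)
    P=world(c,m); k=(np.hypot(P[:,0]-cx,P[:,1]-cy)<.06)&(P[:,2]>.15); P=P[k]; print(len(P),P.mean(0).round(3), P.min(0).round(3),P.max(0).round(3))
    Q=P[P[:,2]>.181]
    if len(Q)>8:
        d=Q[:,:2]-Q[:,:2].mean(0); e=np.linalg.svd(d,full_matrices=False)[2][0]; print('angle top face',np.degrees(np.arctan2(e[1],e[0])),len(Q))
    q=c['K']@(c['R']@np.array([cx,cy,.11])+np.ravel(c['t'])); u,v=(q[:2]/q[2]).astype(int)
    im=c['frame'][:,:,::-1].copy()
    out.append(cv2.resize(im[v-40:v+40,u-40:u+40],(400,400),interpolation=cv2.INTER_CUBIC))
cv2.imwrite('pics/p10.png',np.hstack(out))
E
```

```text
top None
1 [0.59  0.016 0.499] [0.59  0.016 0.499] [0.59  0.016 0.499]
scene (array([ 0.56853418, -0.0348602 ,  0.18570957]), (21.83559226989746, 80.40986633300781), np.float64(-57.56483430935664), 137)
226 [ 0.577 -0.05   0.18 ] [ 0.543 -0.075  0.155] [ 0.594 -0.003  0.217]
angle top face -58.01389991194465 140
```

View pics/p10.png

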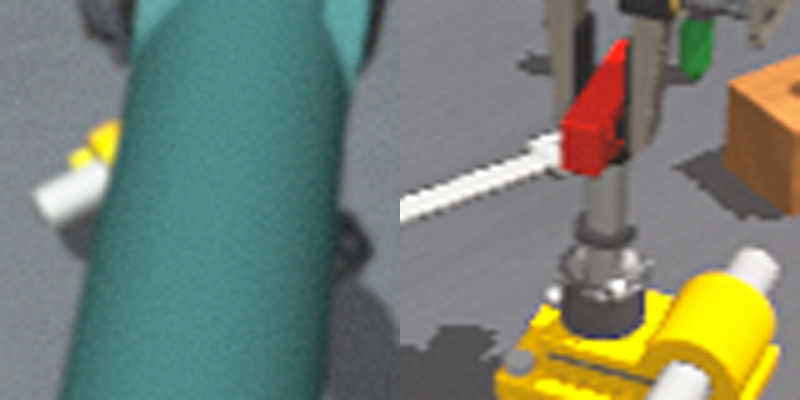

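The fixed camera confirms the handle near -60°. The mark hasn't moved from about -26° since the handle was at -48°. So the screw is on its stop, and I've probably strained the key past the hex play. I'll ease back and read the torque to see which state it's in.

```bash
cat > mark.py <<'E'
from h import *
def mark(n='scene',cx=.565,cy=-.030):
    c=r.capture(n); g=cv2.GaussianBlur(cv2.resize(c['frame'].min(2),None,fx=4,fy=4,interpolation=cv2.INTER_CUBIC),(0,0),4); A=np.arange(-70,50,2); L=[]
    for a in A:
        t=np.radians(a); q=c['K']@(c['R']@np.array([cx+.0215*np.cos(t),cy+.0215*np.sin(t),.075])+np.ravel(c['t'])); u,v=(q[:2]/q[2]*4+1.5).round().astype(int)
        L.append(int(g[v,u]))
    L=np.array(L); print('mark peak',A[L.argmax()],L.max(),'half range',A[L>L.max()-25][[0,-1]])
def rep():
    go(np.array([0.566,-0.031,0.1145]),24); s=r.get_state();print('F',s['force'].round(2),'T',s['torque'].round(3),'e7',s['joint_efforts'][6].round(2),'q7',s['joint_positions'][6].round(3),'w',round(s['gripper_width'],4))
    y=s['ee_rot']; M=Ro.from_quat(y).as_matrix(); print('tool handle angle',(np.degrees(np.arctan2(M[1,1],M[0,1]))%180-90).round(1))
    c=r.capture('wrist'); h=handle(c,'wrist'); print('handle',h[0].round(4),h[2].round(1)); mark()
if __name__=='__main__': rep()
E
python3 mark.py
python3 -m handwheel '0 0 0 0 0 0 255; 0 0 0 0 0 0 255'; python3 mark.py
```

```text
shift cm (tool now) [0.07 0.02 0.06] rot deg [0.06 0.01 1.17] shift after rot [0.07 0.02 0.06]
F [-1.25  0.18  5.1 ] T [-0.204  0.277  0.058] e7 -0.04 q7 0.703 w 0.023
tool handle angle -64.8
handle [ 0.5648 -0.0272  0.1874] -64.1
mark peak -26 201 half range [-32 -16]
clock: 18.15
tool_pos: [0.5661, -0.0318, 0.1151]
ee_rot: [0.536, 0.845, 0.001, 0.0]
force: [0.2, 0.4, 3.3]
gripper_width: 0.0227
shift cm (tool now) [0.07 0.03 0.06] rot deg [ 0.07 -0.    1.24] shift after rot [0.07 0.03 0.06]
F [0.2  0.42 3.29] T [-0.114  0.177  0.095] e7 -0.04 q7 0.704 w 0.0227
tool handle angle -64.8
handle [ 0.5649 -0.0274  0.1874] -64.0
mark peak -24 201 half range [-32 -16]
```

The handle's lag behind the tool fell from 2.2° to 0.8°, so the key has cammed over a hex corner against the stop. The next seat is at about -87°. I'll turn on clockwise into it, then press only lightly against the stop.

```bash
python3 -m handwheel '0 0 4 0.07 0 0.02 255; 0 0 4 0 0 0.02 255; 0 0 0 0 0 0 255'; python3 mark.py
python3 -m handwheel '0 0 4 0.05 0 0.02 255; 0 0 4 0 0 0.02 255; 0 0 4 0 0 0.02 255; 0 0 0 0 0 0 255'; python3 mark.py
```

```text
clock: 18.6
tool_pos: [0.5659, -0.0315, 0.1151]
ee_rot: [0.595, 0.803, 0.001, 0.0]
force: [-0.9, -0.6, 3.6]
gripper_width: 0.0228
shift cm (tool now) [0.05 0.02 0.06] rot deg [ 0.08  0.01 -7.08] shift after rot [0.04 0.03 0.06]
F [-0.89 -0.56  3.57] T [-0.119  0.148  0.005] e7 -0.34 q7 0.577 w 0.0228
tool handle angle -73.1
handle [ 0.5657 -0.0268  0.1875] -72.5
mark peak -24 200 half range [-30 -16]
clock: 19.15
tool_pos: [0.566, -0.0311, 0.1151]
ee_rot: [0.678, 0.735, 0.001, 0.0]
force: [-1.0, -0.8, 4.0]
gripper_width: 0.0226
shift cm (tool now) [0.01 0.   0.06] rot deg [  0.12  -0.05 -19.32] shift after rot [0.01 0.01 0.06]
F [-0.95 -0.82  3.99] T [-0.093  0.224  0.002] e7 -0.33 q7 0.391 w 0.0226
tool handle angle -85.3
handle [ 0.5666 -0.0263  0.1874] -84.9
mark peak -28 201 half range [-32 -16]
```

```bash
python3 -m handwheel '0 0 4 0 0 0.03 255; 0 0 4 0 0 0.02 255; 0 0 0 0 0 0 255'; python3 mark.py
python3 -m handwheel '0 0 4 0 0 0.02 255; 0 0 0 0 0 0 255'; python3 mark.py
```

```text
clock: 19.6
tool_pos: [0.5659, -0.0311, 0.1151]
ee_rot: [0.728, 0.686, 0.001, -0.0]
force: [-0.5, -0.4, 4.2]
gripper_width: 0.0229
shift cm (tool now) [0.01 0.01 0.06] rot deg [  0.13  -0.11 -27.43] shift after rot [0.01 0.01 0.06]
F [-0.52 -0.37  4.16] T [-0.066  0.311 -0.048] e7 -0.34 q7 0.27 w 0.0229
tool handle angle 86.6
clock: 19.9
tool_pos: [0.5657, -0.0311, 0.1151]
ee_rot: [0.751, 0.66, 0.001, -0.001]
force: [-0.3, 0.1, 5.1]
gripper_width: 0.0227
shift cm (tool now) [0.01 0.03 0.06] rot deg [  0.1   -0.16 -31.41] shift after rot [-0.    0.03  0.06]
F [-0.3   0.09  5.11] T [-0.137  0.252  0.018] e7 -0.34 q7 0.21 w 0.0227
tool handle angle 82.6
handle [ 0.5678 -0.026   0.1874] 83.1
mark peak -28 202 half range [-32 -16]Traceback (most recent call last):
  File "mark.py", line 12, in <module>
    if __name__=='__main__': rep()
                             ~~~^^
  File "mark.py", line 11, in rep
    c=r.capture('wrist'); h=handle(c,'wrist'); print('handle',h[0].round(4),h[2].round(1)); mark()
                                                              ~^^^
TypeError: 'NoneType' object is not subscriptable
```

```bash
python3 -m handwheel '0 0 4 0 0 0.02 255; 0 0 0 0 0 0 255'; python3 mark.py | tail -4
python3 -m handwheel '0 0 4 0 0 0.02 255; 0 0 0 0 0 0 255'; python3 mark.py | tail -4
```

```text
clock: 20.25
tool_pos: [0.5655, -0.0311, 0.1151]
ee_rot: [0.774, 0.633, 0.002, -0.001]
force: [-1.2, -0.5, 3.6]
gripper_width: 0.0232
shift cm (tool now) [0.02 0.04 0.06] rot deg [  0.08  -0.19 -35.4 ] shift after rot [-0.01  0.05  0.06]
F [-1.17 -0.45  3.57] T [-0.133  0.351  0.027] e7 -0.35 q7 0.151 w 0.0232
tool handle angle 78.6
clock: 20.55
tool_pos: [0.5655, -0.031, 0.115]
ee_rot: [0.795, 0.606, 0.002, -0.001]
force: [-1.6, 0.5, 4.6]
gripper_width: 0.0225
F [-1.57  0.52  4.61] T [-0.105  0.299  0.075] e7 -0.42 q7 0.092 w 0.0225
tool handle angle 74.6
handle [ 0.5681 -0.0266  0.1874] 75.9
mark peak -28 201 half range [-32 -16]Traceback (most recent call last):
  File "mark.py", line 12, in <module>
    if __name__=='__main__': rep()
                             ~~~^^
  File "mark.py", line 11, in rep
    c=r.capture('wrist'); h=handle(c,'wrist'); print('handle',h[0].round(4),h[2].round(1)); mark()
                                                              ~^^^
TypeError: 'NoneType' object is not subscriptable
```

```bash
python3 -m handwheel '0 0 4 0 0 0.02 255; 0 0 0 0 0 0 255'; python3 mark.py | tail -4
```

```text
clock: 20.9
tool_pos: [0.5654, -0.031, 0.1151]
ee_rot: [0.816, 0.579, 0.002, -0.002]
force: [-0.6, -0.2, 4.2]
gripper_width: 0.0227
F [-0.64 -0.21  4.18] T [-0.136  0.394  0.11 ] e7 -0.46 q7 0.034 w 0.0227
tool handle angle 70.7
handle [ 0.5683 -0.0267  0.1874] 72.4
mark peak -28 202 half range [-32 -16]
```

Torque and lag are rising again and the mark hasn't moved, so the screw is on its stop. I'll relieve the twist by a couple of degrees, open, and retreat upward.

```bash
python3 -m handwheel '0 0 -2 0 0 0 255; 0 0 0 0 0 0 255; 0 0 0 0 0 0 0; 0 0 0 0 0 0 0; 0 0 0 0 0 0 0; 0 0 0 0 0 0 0; 0 0 0 0 0 0 0; 0 0 0 0 0 0 0; 0 0 0 0 0 0 0; 0 0 0 0 0 0 0'; python3 mark.py | tail -4
```

```text
clock: 22.05
tool_pos: [0.5638, -0.0304, 0.1128]
ee_rot: [0.804, 0.594, 0.0, -0.002]
force: [0.2, -0.2, 0.4]
gripper_width: 0.0849
F [ 0.15 -0.16  0.42] T [-0.078 -0.001  0.004] e7 0.0 q7 0.066 w 0.0849
tool handle angle 72.9
handle [ 0.5687 -0.0251  0.1874] 72.6
mark peak -26 202 half range [-32 -16]
```

```bash
python3 -m handwheel '0 0 0 0 0 -1 0; 0 0 0 0 0 -2 0; 0 0 0 0 0 -3 0; 0 0 0 0 0 -4 0; 0 0 0 0 0 -4 0; 0 0 0 0 0 -4 0; 0 0 0 0 0 0 0'; python3 - <<'E'
from h import *; from mark import mark
out=[]
for n in ['wrist','scene']:
    c=r.capture(n); print(n,handle(c,n)); out.append(c['frame'][:,:,::-1])
mark()
cv2.imwrite('pics/p11.png',np.hstack([cv2.resize(out[0],(400,300)),cv2.resize(out[1][130:280,220:420],(400,300),interpolation=cv2.INTER_CUBIC)]))
E
```

```text
clock: 22.9
tool_pos: [0.5638, -0.0327, 0.303]
ee_rot: [0.805, 0.593, -0.0, -0.002]
force: [0.6, -0.4, 0.4]
gripper_width: 0.092
wrist (array([ 0.56749451, -0.02877121,  0.1875305 ]), (83.0221939086914, 21.928632736206055), np.float64(72.74155361303372), 1523)
scene (array([ 0.56627875, -0.03220521,  0.18507651]), (84.12041473388672, 24.281463623046875), np.float64(73.48069438389669), 229)
mark peak -26 200 half range [-32 -16]
```

View pics/p11.png

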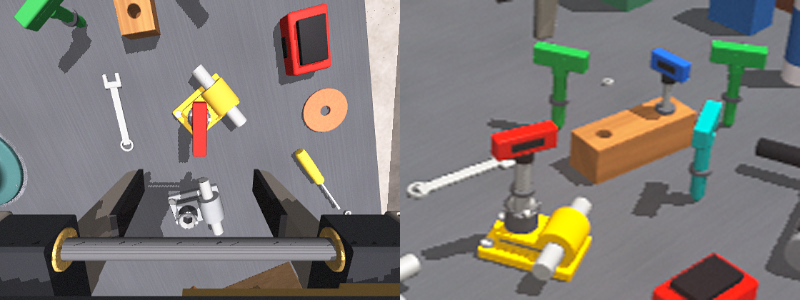

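```bash
python3 -c "
from rig import r
print(r.job_done(), r.get_state()['clock'])"
```

```text
the job is handed in; nothing more can be done
the job is handed in; nothing more can be done
```

The red key is standing home in the yellow clamp's screw, which I turned clockwise onto its stop. The gripper is open and clear above it, and the job was handed in at about 23 s. The blue key is still in the stand.

**Last checks**
- **Key height:** the top of the handle measures 0.185–0.188 m, against 0.186 m when the key is fully home. On the way in it met the floor with about 16 N.
- **Key upright:** both the wrist and scene cameras show it standing straight, centred over the screw.
- **Screw on its stop:** the white mark went from about +19° to about -26°. It then stayed there while I kept turning, so about 45° of travel. The stop lies 34–49° from the start, depending on the starting angle. The mark is only readable to about ±7°, so this is not exact.

**What went wrong or disagreed**
- **Reported tool position:** the first grasp closed on nothing, because the fingertips end about 40 mm behind the reported tool point. I measured the offset with two cameras and allowed for it.
- **Turned too far:** I turned the key too far past the stop, and its hex slipped over a corner into the next 60° seat. I then turned it clockwise there until the torque rose again, with the key still home and the mark unmoved.
- **Play does not quite add up:** the key ended about 17–20° ahead of the screw's flats, more than the 13° of play. I put this down to measurement error and contact give, but did not resolve it.

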